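# Close a pinwheel layer of column cartons and set the temperature logger in its chimney

## Robot

A 6-joint arm with a two-finger parallel gripper is mounted at the origin on the work surface. World frame = base frame: x ahead of the robot, y to its left, z up, the work surface at z = 0. Lengths are in mm, angles in rad, forces in N, time in s.
With the tool pointing down it reaches from about 275 to 750 mm from the base axis. Payload 10.2 kg.
Tool frame: the origin (TCP) lies at the very end of the fingers, on their centre line; the grasp point (between the pads) lies 19 mm behind it; z points along the fingers, y is the line along which they close (so a half turn about z gives the same grasp; the last joint's range is limited). The gripper opens to 85 mm and grips with 20 to 120 N. Pads are 22 mm wide; open, the fingers measure 114 mm over their backs; the gripper's body (76 mm by 85 mm) begins 54 mm behind the grasp point. The pads swing forward as they close: fully open they stand 13 mm farther back than shut.
Start: joints at [-1.541, 0.313, 1.498, -0, 1.331, -0.223], TCP at [131.297, -508.323, 231.294] pointing down, gripper open.
Joint ranges: [-2.94, 2.94], [-0.97, 2.17], [0.19, 2.56], [-1.23, 4.37], [0.02, 3.11], [-2.88, 2.88]. Speed limits (rad/s): [2.39, 2.39, 3.01, 3.14, 3.14, 3.14].

## Interface

Orientations are given as a unit quaternion [w, x, y, z].
In Python, from rig import monitor, eyes, job gives the robot as it stands. The module is installed in compiled form; this text tells all that it offers.
- The arm moves only by the tool send_rows, never from a script. Its argument "targets" is one flat list of numbers, 7 for each row, row after row: the turn, a rotation vector about the tool's x, y, z in degrees, then the shift along the tool's x, y, z in units of 60 mm (1.0 is 60 mm), then the opening, from -1 (shut) to 1 (fully open), so that 0 is half open. A call has 1 to 5 rows; each row shifts and turns the commanded pose from where the row before left it, along the tool's axes as they then stand; what a row does not reach is not made up. A row lasts 1/8 s, in which the tool goes at most 62.5 mm and 10.7 degrees, less where a joint would pass 70% of its speed; a pose out of reach is approached as far as the arm can. A call is refused whole if a number of a shift passes 1 or a number of a turn 10.7, either way. A call with a gripper value outside its range is refused whole. The fingers move at their own pace and stop on an object; "newtons" is the grip in N (left out, the last holds). Time passes only in rows, so rows that do not move let the fingers close. It gives the time, the measured TCP pose, the force, the opening and the grip force at its end, in the units of the state.
- monitor.sense(): the state, without advancing time (a new reading comes with each control period).
- eyes.capture(name): name is "scene" or "top" or "wrist"; returns a dict with "img" (480x640x3 uint8, red, green, blue), "K" (3x3 intrinsics, pixels), "R" (3x3) and "t" (3): a world point X has camera coordinates R X + t. Camera axes: x right, y down, z forward; pixel columns grow to the right and rows downward; lengths in mm; the calibration is good to about 2 mm. A picture is of the moment at which its call begins. There is no depth.
- job.finish_job(): hands the job in; it is judged then, once.
The state is a dict: "time_s": time; "joints": joint angles; "dq": joint speeds; "tau": joint torques, N m; "eef_pos": TCP position; "ee_rot": TCP orientation; "force": force on the tool from outside, world axes, zero at the start; "wrist_torque": the same for the moment, N m; "grip_width": opening from 0.0 (shut) to 1.0 (fully open); "grip_force": force on a finger pad.
Only numpy, scipy, OpenCV 4.12 (cv2) and the standard library are available. Lean on these libraries where they do the work, as an engineer would, in place of code of your own. Each camera call takes 0.05 s, during which the arm holds its last target. There are 200 camera calls.

## Task

Finish the pinwheel layer begun on the grey shipping slab: lay the other two white cartons with the wine-red band flat beside the two already there, so that each carton's end butts against the side of the next, all snug, square and flush outside, with the square air shaft left open in the middle. Set the orange temperature logger face up on the slab in the middle of that shaft, clear of the cartons. Set everything down gently, without dropping it, and leave the other things on the bench where they are.

Things in the scene. Friction and masses are not known exactly. Their poses are not given: they have to be found in the camera images.
- slab: grey slotted plastic base slab of an insulated shipper, 240 x 240 mm, fixed, at any yaw. Origin: centre of its underside; x and y along its edges; flat top at z = 24 mm. The finished layer, centred on it, is about 180 mm square round a shaft 72 mm square and 36 mm deep; carton centres in its x, y (mm): carton_1 (-28, -63), carton_2 (63, -28), places free at first (28, 63) and (-63, 28).
- carton_1: first carton already on the slab, 124 x 54 x 36 mm, 0.11 to 0.23 kg, rigid; white with a wine-red band round it near its -x end and a beige tape line along the top. Origin: centre of its underside; x runs along its 124 mm length, z up; either end may face either way. Its x is along the slab's x. Shaft centre: at (28, 63) mm in its x, y.
- carton_2: second carton already on the slab, same kind, size and frame as carton_1. Its x points along the slab's +y; carton_1's +x end butts against its side with a 2 mm gap. Its own +x end will meet the side of the carton at (28, 63), which lies along the slab's x; that carton's end meets the side of the one at (-63, 28), which lies along the slab's y with its end at carton_1's side.
- carton_3: loose carton on the bench, to be laid; either missing place will do. 124 x 54 x 36 mm, 0.11 to 0.23 kg, rigid; white with a wine-red band round it near its -x end and a beige tape line along the top. Origin: centre of its underside; x runs along its 124 mm length, z up; either end may face either way.
- carton_4: loose carton on the bench, to be laid; either missing place will do. 124 x 54 x 36 mm, 0.11 to 0.23 kg, rigid; white with a wine-red band round it near its -x end and a beige tape line along the top. Origin: centre of its underside; x runs along its 124 mm length, z up; either end may face either way.
- logger: orange temperature logger, a block 44 x 22 x 20 mm, 0.04 kg, with a grey display and a black button on its top face, on the bench. Origin: centre of its underside; x along its 44 mm length, z up.
- kraft_carton: bystander: brown carton of another product, 85 x 75 x 45 mm. Origin: centre of its underside.
- tape_roll: bystander: roll of beige packing tape lying flat, 96 mm across, 48 mm high. Origin: centre of its underside.
- marker: bystander: white and blue marker pen, 135 mm long, 17 mm thick, lying along its x. Origin: under its middle.
- bottle_blue: bystander: glass bottle with a blue cap, 86 mm across, 175 mm high. Origin: centre of its underside.
- tip_box: bystander: blue pipette-tip box with a pale lid, 122 x 85 x 55 mm. Origin: centre of its underside.
Not all that is in view belongs to the job. What is shaped like the carton_2 but turquoise is not meant.

How it is judged (in metres and radians):
At the end, for the whole second after the job is handed in: Cartons and logger rest level on the slab. Pinwheel closed: gaps at its joints under 8 mm, outer faces flush within 8 mm, cartons square within 0.08 rad; carton_1 within 12 mm of its first place. Logger face up within 11 mm (carton_1's x and y) of the middle of the shaft, touching no carton (z of carton_1 in the frame of slab between 0.02 and 0.028 m and angle between each of carton_1, carton_2, carton_3, carton_4, logger's own z axis and vertical below 0.06 rad and linear speed of each of carton_1, carton_2, carton_3, carton_4, logger below 0.02 m/s and z of carton_2 in the frame of slab between 0.02 and 0.028 m and z of carton_3 in the frame of slab between 0.02 and 0.028 m and z of carton_4 in the frame of slab between 0.02 and 0.028 m and z of logger in the frame of slab between 0.02 and 0.028 m and ((x of carton_3 in the frame of carton_2 between 0.086 and 0.097 m and y of carton_3 in the frame of carton_2 between 0.027 and 0.043 m and angle between the x axis of carton_3 and the x axis of carton_1, either way round below 0.08 rad and y of carton_4 in the frame of carton_1 between 0.086 and 0.097 m and x of carton_4 in the frame of carton_1 between -0.043 and -0.027 m and angle between the x axis of carton_4 and the y axis of carton_1, either way round below 0.08 rad and (y of carton_3 in the frame of carton_4 between 0.086 and 0.097 m or y of carton_3 in the frame of carton_4 between -0.097 and -0.086 m)) or (x of carton_4 in the frame of carton_2 between 0.086 and 0.097 m and y of carton_4 in the frame of carton_2 between 0.027 and 0.043 m and angle between the x axis of carton_4 and the x axis of carton_1, either way round below 0.08 rad and y of carton_3 in the frame of carton_1 between 0.086 and 0.097 m and x of carton_3 in the frame of carton_1 between -0.043 and -0.027 m and angle between the x axis of carton_3 and the y axis of carton_1, either way round below 0.08 rad and (y of carton_4 in the frame of carton_3 between 0.086 and 0.097 m or y of carton_4 in the frame of carton_3 between -0.097 and -0.086 m))) and x of carton_1 in the frame of slab between -0.04 and -0.016 m and y of carton_1 in the frame of slab between -0.075 and -0.051 m and angle between the x axis of carton_1 and the x axis of slab, either way round below 0.08 rad and x of carton_2 in the frame of carton_1 between 0.086 and 0.097 m and y of carton_2 in the frame of carton_1 between 0.027 and 0.043 m and angle between the x axis of carton_2 and the y axis of carton_1, either way round below 0.08 rad and x of logger in the frame of carton_1 between 0.017 and 0.039 m and y of logger in the frame of carton_1 between 0.052 and 0.074 m and contact force between logger and carton_1 below 0.02 N and contact force between logger and carton_2 below 0.02 N and contact force between logger and carton_3 below 0.02 N and contact force between logger and carton_4 below 0.02 N).
It fails at once if a carton or the logger is dropped (moves faster than 0.6 m/s while no finger touches it) ((linear speed of carton_3 above 0.6 m/s and contact force between the fingers and carton_3 below 0.01 N) or (linear speed of carton_4 above 0.6 m/s and contact force between the fingers and carton_4 below 0.01 N) or (linear speed of logger above 0.6 m/s and contact force between the fingers and logger below 0.01 N)).
It fails at once if a bystander is moved more than 30 mm or tipped over (distance of any of kraft_carton, tape_roll, marker, bottle_blue, tip_box from where it was at the start of the episode above 0.03 m or angle between any of kraft_carton, tape_roll, marker, bottle_blue, tip_box's own z axis and vertical above 0.5 rad).
It also fails if it takes over 72 s, if anything falls off the work surface, if the arm or the gripper's body presses on something with over 40 N, if the wrist force passes 120 N, or if a joint passes its speed limit or range.

## Working session

There is one attempt and no reset: what is moved stays moved. The work goes in short steps, Python scripts to look and compute and a tool call to move; the robot and the scene stay as the last step left them, time stands still between calls to the robot, and variables do not carry over. Pictures are saved under pics/ and viewed, at most 10 in all, crops included, and the job is handed in when it is done.

Besides the shell and the picture viewer there is one more tool, called after "Emit:" as a command line: name --argument value ..., lists and objects as JSON in quotes. send_rows: Moves the arm, as the interface text tells. Its arguments: {"type":"object","properties":{"targets":{"type":"array","items":{"type":"number"}},"newtons":{"type":"number"}},"required":["targets"]}

```bash
mkdir -p pics
python3 - <<'E'
from rig import monitor, eyes
import cv2,numpy as np,pickle
s=monitor.sense();print({k:np.round(v,3).tolist() for k,v in s.items()})
d={}
for n in("top","scene"):
    c=eyes.capture(n);d[n]=c;cv2.imwrite(f"pics/{n}0.png",c["img"][:,:,::-1]);print(n,c["K"].tolist(),np.round(c["R"],3).tolist(),c["t"])
pickle.dump(d,open("c0.pkl","wb"))
E
```

```text
{'time_s': 0.0, 'joints': [-1.541, 0.313, 1.498, -0.0, 1.331, -0.223], 'dq': [-0.0, 0.0, 0.002, 0.001, 0.001, -0.002], 'tau': [0.001, -41.227, -25.974, -0.0, 0.004, -0.0], 'eef_pos': [131.29, -508.057, 230.737], 'ee_rot': [-0.001, 0.992, 0.126, 0.0], 'force': [-0.252, 0.106, 0.388], 'wrist_torque': [0.04, 0.002, 0.048], 'grip_force': 0.0, 'grip_width': 1.002}
top [[496.5507223755213, 0.0, 324.86689117256066], [0.0, 496.5507223755213, 244.98894438679105], [0.0, 0.0, 1.0]] [[0.014, -1.0, 0.01], [-0.988, -0.016, -0.151], [0.152, -0.008, -0.988]] [ -45.08972626  654.41092619 1314.3234741 ]
scene [[449.0649667765317, 0.0, 318.0079343778411], [0.0, 449.0649667765317, 243.13562549444862], [0.0, 0.0, 1.0]] [[0.458, 0.889, -0.013], [0.746, -0.393, -0.538], [-0.483, 0.237, -0.843]] [-249.38742345 -469.42310101 1426.95873714]
```

View pics/top0.png

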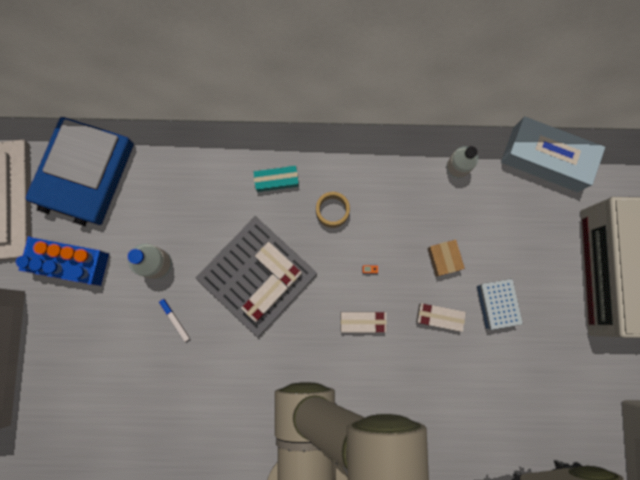

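View pics/scene0.png

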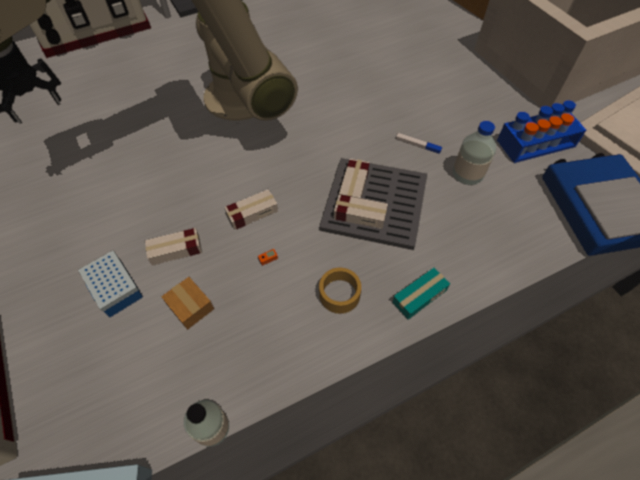

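Candidates in the top view: the white, red-banded loose cartons are at (363,323) and (441,318). The two on the slab are at (277,262) and (271,291). The turquoise decoy is at (276,178), and the orange logger at (370,270), not to be confused with the orange tape roll or the rack caps. I'll check these in one close crop and fit poses.

```bash
cat > h.py <<'E'
import numpy as np,cv2
from scipy.optimize import minimize
def cam(c): return np.array(c["K"]),np.array(c["R"]),np.array(c["t"]).ravel()
def proj(c,X):
    K,R,t=cam(c);p=(K@(R@np.atleast_2d(X).T+t[:,None])).T;return p[:,:2]/p[:,2:]
def back(c,uv,z):
    K,R,t=cam(c);o=-R.T@t;uv=np.atleast_2d(uv)
    d=(R.T@np.linalg.inv(K)@np.c_[uv,np.ones(len(uv))].T).T
    return o+d*((z-o[2])/d[:,2:])
def box(x,y,a,L,W,z0,z1):
    c,s=np.cos(a),np.sin(a)
    return np.array([[x+c*i*L/2-s*j*W/2,y+s*i*L/2+c*j*W/2,z] for z in(z0,z1) for i in(-1,1) for j in(-1,1)])
def fit(views,p0,L,W,z0,z1,S=4):
    """views: [(cam,mask)], silhouette IoU fit of x,y,yaw"""
    def cost(p):
        tot=0
        for c,m in views:
            h=cv2.convexHull(proj(c,box(*p,L,W,z0,z1)).astype(np.float32))
            im=np.zeros((480*S,640*S),np.uint8)
            cv2.fillConvexPoly(im,np.round(((h+.5)*S-.5)*16).astype(int),1,shift=4)
            im=cv2.resize(im.astype(np.float32),(640,480),interpolation=cv2.INTER_AREA)
            tot+=np.abs(im-m).sum()/m.sum()
        return tot
    best=None
    for k in range(2):
        q=p0 if best is None else best.x
        best=minimize(cost,q,method="Nelder-Mead",options=dict(initial_simplex=np.array([q,np.add(q,[8,0,0]),np.add(q,[0,8,0]),np.add(q,[0,0,.15])]),xatol=.05,fatol=1e-4))
    return best.x,best.fun
E
python3 - <<'E'
import pickle,cv2,numpy as np
from h import *
d=pickle.load(open("c0.pkl","rb"));T=d["top"]
im=T["img"];cr=cv2.resize(im[200:345,185:480],None,fx=2.7,fy=2.7,interpolation=cv2.INTER_CUBIC);cv2.imwrite("pics/crop0.png",cr[:,:,::-1])
for n,u,z in(("slabC",(257,275),24),("slabcorners",[(255,217),(197,275),(259,335),(316,272)],24),("c3",(363,323),36),("c4",(441,318),36),("log",(370,270),20),("marker",(174,320),10),("kraft",(447,258),45),("roll",(333,209),48)):
    print(n,np.round(back(T,u,z),0).tolist())
hsv=cv2.cvtColor(im,cv2.COLOR_RGB2HSV)
for p in((350,316),(350,329),(380,316),(430,312),(340,300),(400,350),(270,258),(258,300),(370,270),(345,335)):print(p,im[p[1],p[0]],hsv[p[1],p[0]])
E
```

```text
slabC [[572.0, 151.0, 24.0]]
slabcorners [[736.0, 163.0, 24.0], [569.0, 317.0, 24.0], [408.0, 140.0, 24.0], [583.0, -12.0, 24.0]]
c3 [[445.0, -142.0, 36.0]]
c4 [[461.0, -354.0, 36.0]]
log [[591.0, -162.0, 20.0]]
marker [[445.0, 377.0, 10.0]]
kraft [[625.0, -372.0, 45.0]]
roll [[757.0, -56.0, 48.0]]
(350, 316) [185 171 160] [ 13  34 185]
(350, 329) [184 171 159] [ 14  35 184]
(380, 316) [92 38 42] [178 150  92]
(430, 312) [138 114 101] [ 11  68 138]
(340, 300) [138 134 131] [ 13  13 138]
(400, 350) [137 133 130] [ 13  13 137]
(270, 258) [177 163 139] [ 19  55 177]
(258, 300) [183 168 150] [ 16  46 183]
(370, 270) [158 119  89] [ 13 111 158]
(345, 335) [114 111 109] [ 12  11 114]
```

View pics/crop0.png

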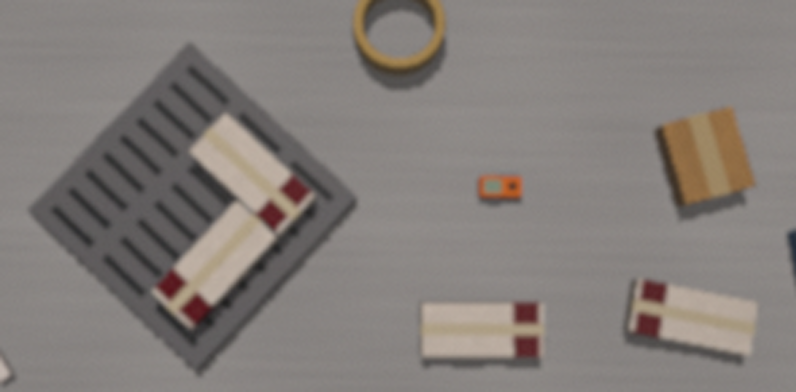

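The crop confirms the choices. The loose white cartons with the wine-red band are at about (482,330) and (692,318) in the crop, and the logger is face up at (500,187). On the slab, carton_1 has its band at (182,300) and carton_2 at (285,200), so the slab frame's yaw is about -45°. Next I'll fit the poses.

```bash
cat >> h.py <<'E'
def cmask(c,p,r):
    """saturated pixels (white/red carton, logger) within r mm of p"""
    im=cv2.GaussianBlur(c["img"],(3,3),0);hsv=cv2.cvtColor(im,cv2.COLOR_RGB2HSV)
    m=(hsv[...,1]>24)&((hsv[...,0]<24)|(hsv[...,0]>165))
    w=np.zeros(m.shape,np.uint8);cv2.fillConvexPoly(w,cv2.convexHull(proj(c,[[p[0]+r*np.cos(t),p[1]+r*np.sin(t),p[2]] for t in np.linspace(0,6.28,40)]).astype(np.int32)),1)
    return (m&(w>0)).astype(np.float32)
def plan(s,x,y,z,adeg,n):
    """rows (n equal) from state s to target; turn about tool z; shift taken along axes at start of each row"""
    q=s["ee_rot"];p=np.array(s["eef_pos"]);a=2*np.degrees(np.arctan2(q[2],q[1]))
    da=(adeg-a+180)%360-180;dv=(np.array([x,y,z])-p)/n;out=[]
    for k in range(n):
        b=np.radians(a+da*k/n);out.append([round(-da/n,2)]+[round(v/60,3) for v in(dv[0]*np.cos(b)+dv[1]*np.sin(b),dv[0]*np.sin(b)-dv[1]*np.cos(b),-dv[2])])
    print("from",p.round(1),"a",round(a,2));[print(o) for o in out]
def wp(a): return (a+90)%180-90
E
python3 - <<'E'
import pickle
from h import *
from rig import monitor
d=pickle.load(open("c0.pkl","rb"))
for n,p,L,W,H in(("c3",(445,-142,np.pi/2),124,54,36),("c4",(461,-354,1.33),124,54,36),("log",(591,-162,1.57),44,22,20)):
    for vs in(("top",),("scene",),("top","scene")):
        v=[(d[k],cmask(d[k],(p[0],p[1],H/2),.5*L+35)) for k in vs]
        x,f=fit(v,p,L,W,0,H);print(n,vs,x[:2].round(1),np.degrees(x[2]).round(1),round(f,3))
s=monitor.sense()
plan(s,440,-125,330,90,8)
E
```

```text
c3 ('top',) [ 447.5 -143.4] 90.0 0.061
c3 ('scene',) [ 458.8 -156.3] 100.5 0.641
c3 ('top', 'scene') [ 447.5 -143.2] 90.7 0.709
c4 ('top',) [ 463.9 -357.2] 79.1 0.06
c4 ('scene',) [ 493.  -375.1] 68.2 0.641
c4 ('top', 'scene') [ 463.9 -357.2] 79.1 0.714
log ('top',) [ 596.9 -163.6] 90.8 0.303
log ('scene',) [ 609.5 -182.5] 98.0 0.841
log ('top', 'scene') [ 597.  -163.6] 90.8 1.164
from [ 131.3 -508.1  230.8] a 14.48
[np.float64(-9.44), np.float64(0.822), np.float64(-0.612), np.float64(-0.207)]
[np.float64(-9.44), np.float64(0.912), np.float64(-0.469), np.float64(-0.207)]
[np.float64(-9.44), np.float64(0.976), np.float64(-0.313), np.float64(-0.207)]
[np.float64(-9.44), np.float64(1.014), np.float64(-0.149), np.float64(-0.207)]
[np.float64(-9.44), np.float64(1.025), np.float64(0.02), np.float64(-0.207)]
[np.float64(-9.44), np.float64(1.008), np.float64(0.188), np.float64(-0.207)]
[np.float64(-9.44), np.float64(0.963), np.float64(0.35), np.float64(-0.207)]
[np.float64(-9.44), np.float64(0.893), np.float64(0.504), np.float64(-0.207)]
```

Emit:
send_rows --targets '[0,0,-7.5,0.66,-0.49,-0.16,1,0,0,-7.5,0.72,-0.4,-0.16,1,0,0,-7.5,0.76,-0.3,-0.16,1,0,0,-7.5,0.8,-0.2,-0.16,1,0,0,-7.5,0.82,-0.09,-0.16,1]' --newtons 60

```text
time_s: 0.72
eef_pos: [287.3, -315.2, 279.4]
ee_rot: [-0.0, 0.898, 0.44, 0.0]
force: [0.7, -0.8, -0.4]
grip_width: 1.005
grip_force: 0.0
```

Emit:
send_rows --targets '[0,0,-7.5,0.82,0.02,-0.16,1,0,0,-7.5,0.81,0.13,-0.16,1,0,0,-7.5,0.8,0.23,-0.16,1,0,0,-7.5,0.75,0.33,-0.16,1,0,0,-7.5,0.7,0.42,-0.16,1]'

```text
time_s: 1.35
eef_pos: [443.4, -124.3, 327.4]
ee_rot: [-0.0, 0.709, 0.705, -0.0]
force: [-0.4, -0.1, 0.3]
grip_width: 1.0
grip_force: 0.0
```

Run:
```python
import pickle
from h import *
from rig import monitor,eyes
c=eyes.capture("wrist");pickle.dump(c,open("w1.pkl","wb"));cv2.imwrite("pics/w1.png",c["img"][:,:,::-1])
K,R,t=cam(c);print(-R.T@t,R.round(3).tolist(),K[0,0])
s=monitor.sense();print(s["time_s"],s["joints"])
x,f=fit([(c,cmask(c,(447,-143,18),97))],(447,-143,1.57),124,54,0,36);print(x,f)
plan(s,447,-120,60,90,5)
```

```text
[444.57085117 -56.79459939 470.14562913] [[1.0, -0.004, 0.0], [-0.004, -0.964, 0.266], [-0.001, -0.266, -0.964]] 400.74292828693825
1.4 [-0.52033394  0.11564428  1.49164244  0.00240033  1.53275717 -0.5247508 ]
[ 449.01339707 -143.36682536    1.57641997] 0.032362744212150574
from [ 445.8 -120.7  328.5] a 90.25
[np.float64(0.05), np.float64(0.002), np.float64(0.004), np.float64(0.895)]
[np.float64(0.05), np.float64(0.002), np.float64(0.004), np.float64(0.895)]
[np.float64(0.05), np.float64(0.002), np.float64(0.004), np.float64(0.895)]
[np.float64(0.05), np.float64(0.002), np.float64(0.004), np.float64(0.895)]
[np.float64(0.05), np.float64(0.002), np.float64(0.004), np.float64(0.895)]
```

View pics/w1.png

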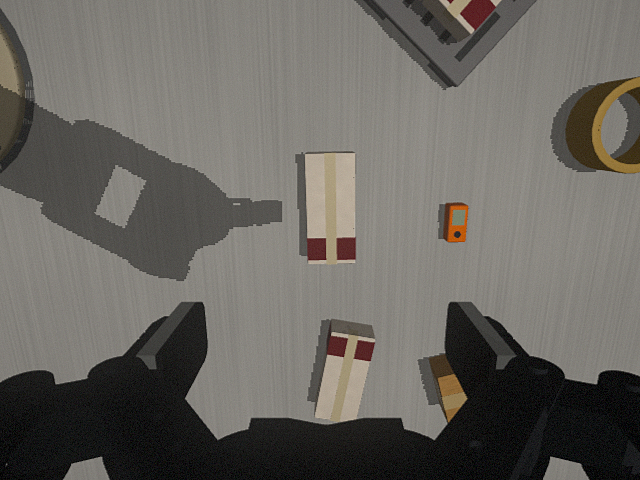

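The wrist view shows carton_3 at (331,208), the logger at (457,222), carton_4 at (345,370) with its near half cut off, and the slab corner at (455,85). The carton_3 fit of (449, -143.4), 90.3° agrees with the top view. I'll grip it 24 mm towards +y so that the inner finger will later sit in the shaft.

Emit:
send_rows --targets '[0,0,0,0.02,0.05,0.9,1,0,0,0,0,0,0.9,1,0,0,0,0,0,0.9,1,0,0,0,0,0,0.9,1,0,0,0,0,0,0.9,1]'

```text
time_s: 2.02
eef_pos: [445.4, -124.5, 55.6]
ee_rot: [0.0, 0.71, 0.704, 0.0]
force: [0.7, -0.9, 0.4]
grip_width: 0.998
grip_force: 0.0
```

Run:
```python
import pickle
from h import *
from rig import monitor,eyes
c=pickle.load(open("w1.pkl","rb"))
for z,p in((0,(597,-163,1.57)),):
    print(fit([(c,cmask(c,(597,-163,10),50))],p,44,22,0,20))
s=monitor.sense();print(s["time_s"])
plan(s,449,-119.4,3,90.3,3)
```

```text
(array([ 596.13703906, -162.65253836,    1.56973178]), np.float64(0.24153415858745575))
2.025
from [ 445.4 -124.5   55.6] a 89.47
[np.float64(-0.28), np.float64(0.029), np.float64(0.02), np.float64(0.292)]
[np.float64(-0.28), np.float64(0.028), np.float64(0.02), np.float64(0.292)]
[np.float64(-0.28), np.float64(0.028), np.float64(0.02), np.float64(0.292)]
```

Emit:
send_rows --targets '[0,0,0,0.03,0.02,0.3,1,0,0,0,0.03,0.02,0.3,1,0,0,0,0.02,0.02,0.28,1,0,0,0,0,0,0,0.2,0,0,0,0,0,0,0.1]'

```text
time_s: 2.65
eef_pos: [449.6, -120.0, 5.2]
ee_rot: [0.0, 0.71, 0.704, 0.0]
force: [2.0, -0.7, 2.5]
grip_width: 0.622
grip_force: 63.6
```

Emit:
send_rows --targets '[0,0,0,0,0,0,0,0,0,0,0,0,0,0,0,0,0,0,0,0,0]'

```text
time_s: 3.02
eef_pos: [449.7, -120.1, 5.2]
ee_rot: [0.001, 0.71, 0.704, 0.0]
force: [-0.8, 0.7, 6.2]
grip_width: 0.621
grip_force: 64.2
```

Emit:
send_rows --targets '[0,0,0,0,0,-0.4,0,0,0,0,0,0,-0.8,0,0,0,0,0.3,0.2,-0.8,0,0,0,0,0.5,0.35,-0.7,0,0,0,0,0.5,0.35,-0.7,0]'

```text
time_s: 3.65
eef_pos: [504.2, -41.4, 210.1]
ee_rot: [0.0, 0.71, 0.704, 0.0]
force: [1.2, -0.6, -1.5]
grip_width: 0.623
grip_force: 64.0
```

Emit:
send_rows --targets '[0,0,0,0.5,0.35,-0.7,0,0,0,0,0.5,0.35,-0.7,0,0,0,0,0.2,0.15,-0.1,0,0,0,0,0,0,0,0,0,0,0,0,0,0,0]'

```text
time_s: 4.28
eef_pos: [555.1, 28.7, 297.6]
ee_rot: [-0.001, 0.71, 0.704, -0.001]
force: [-0.4, -0.3, -2.1]
grip_width: 0.622
grip_force: 64.0
```

Run:
```python
import pickle
from h import *
from rig import monitor,eyes
s=monitor.sense();c=eyes.capture("wrist");pickle.dump((c,s),open("w2.pkl","wb"));cv2.imwrite("pics/w2.png",c["img"][:,:,::-1])
print(s)
```

```text
{'time_s': 4.275, 'joints': array([-1.59035025e-01,  3.47126680e-01,  1.27961893e+00, -1.92683935e-04,
        1.51679571e+00, -1.49538738e-01]), 'dq': array([-0.00693072, -0.00404872,  0.00017367,  0.0014344 ,  0.00174632,
        0.00144062]), 'tau': array([ 6.04508445e-01, -4.52436054e+01, -2.83289087e+01, -1.89209695e-02,
       -3.26342262e-03,  2.66329385e-03]), 'eef_pos': array([555.06352509,  28.71028407, 297.55468344]), 'ee_rot': array([-7.29890478e-04,  7.10452176e-01,  7.03744802e-01, -6.52564750e-04]), 'force': array([-0.39331085, -0.30089865, -2.11671774]), 'wrist_torque': array([ 0.01696648, -0.03997434,  0.01363117]), 'grip_force': 64.04259324073792, 'grip_width': 0.6220210130526969}
```

View pics/w2.png

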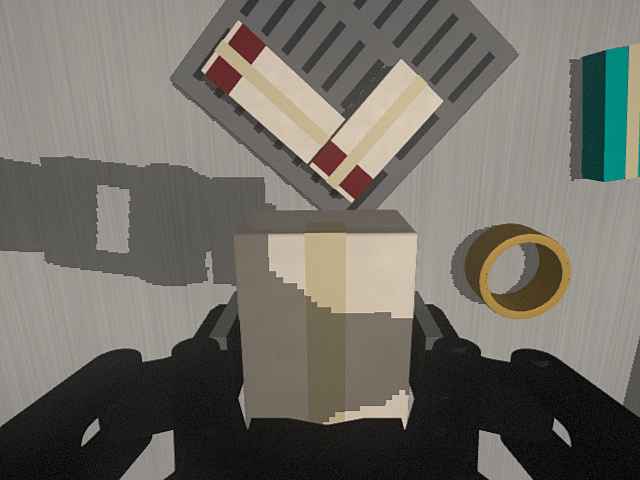

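The wrist view shows carton_1 at (275,85) and carton_2 at (378,130), their joint near (340,125), and the held carton's front top edge at row 234, columns 235–416. I'll fit both slab cartons jointly and measure the held carton in the tool.

```bash
cat >> h.py <<'E'
def fitN(c,m,P0,S=3,H=36,z0=24,L=124,W=54):
    """joint silhouette fit of several boxes (N x 3) against a mask"""
    P0=np.array(P0,float);n=P0.size
    ys,xs=np.nonzero(m);roi=np.zeros(m.shape,bool);roi[max(ys.min()-15,0):ys.max()+15,max(xs.min()-15,0):xs.max()+15]=1
    def cost(v):
        im=np.zeros((480*S,640*S),np.uint8)
        for p in v.reshape(-1,3):
            h=cv2.convexHull(proj(c,box(*p,L,W,z0,z0+H)).astype(np.float32))
            cv2.fillConvexPoly(im,np.round(((h+.5)*S-.5)*16).astype(int),1,shift=4)
        im=cv2.resize(im.astype(np.float32),(640,480),interpolation=cv2.INTER_AREA)
        return (np.abs(im-m)*roi).sum()/m.sum()
    x=P0.ravel()
    for k in range(3):
        st=np.tile([6,6,.08],n//3)/(k+1)
        r=minimize(cost,x,method="Nelder-Mead",options=dict(initial_simplex=np.vstack([x,x+np.diag(st)]),xatol=.03,fatol=5e-5,maxfev=900));x=r.x
    return x.reshape(-1,3),r.fun
def slabframe(c1,c2):
    """layer centre and yaw from c1,c2 poses (c1 x = slab x)"""
    r=lambda a:np.array([[np.cos(a),-np.sin(a)],[np.sin(a),np.cos(a)]])
    a=(c1[2]+c2[2]-np.pi/2)/2
    o=(c1[:2]-r(a)@[-28,-63]+c2[:2]-r(a)@[63,-28])/2
    return o,a,r(a).T@(c2[:2]-c1[:2])
E
python3 - <<'E'
import pickle
from h import *
c,s=pickle.load(open("w2.pkl","rb"))
hsv=cv2.cvtColor(c["img"],cv2.COLOR_RGB2HSV)
m=cmask(c,(553,130,40),125);m[208:]=0
cv2.imwrite("pics/m2.png",m*255)
n,lab,st,_=cv2.connectedComponentsWithStats(m.astype(np.uint8));print(st[1:,4])
m=(lab==1+st[1:,4].argmax()).astype(np.float32)
P,f=fitN(c,m,[(508,125,-.785),(597,152,.785)])
print(P,f);o,a,rel=slabframe(*P);print("o",o,"a",np.degrees(a),"rel",rel,"want 91,35")
T=pickle.load(open("c0.pkl","rb"))["top"]
mt=cmask(T,(553,140,40),125);P2,f2=fitN(T,mt,P);print(P2,f2);print(slabframe(*P2))
zt=s["eef_pos"][2]-5.2+36
e=back(c,[(235,234),(416,234)],zt);print("edge",e-s["eef_pos"],np.linalg.norm(e[1]-e[0]))
E
```

```text
[18281     1     2     1     1     3     1     4     1     1     3     5
     1     1     3     3     7     3    12     6     1     1     1     2
     2     3     4     2     5     4     1     1     2     4     1]
[[509.75942467 125.58536676  -0.73047758]
 [601.05620448  91.38848389   0.84472867]] 0.050623293966054916
o [572.6310787  154.09239838] a -41.72694748790489 rel [90.89790052 35.24344596] want 91,35
[[509.62042531 126.2610034   -0.72922765]
 [600.69400191  92.99795955   0.84602644]] 0.061923786997795105
(array([572.32236902, 155.25685746]), np.float64(-0.7269987655728278), array([90.15529289, 35.67701788]))
edge [[-24.92056438  38.48625093  30.8       ]
 [ 27.31511819  38.02705404  30.8       ]] 52.23770090115171[ WARN:0@0.625] global loadsave.cpp:1063 imwrite_ Unsupported depth image for selected encoder is fallbacked to CV_8U.
```

```bash
cat > tgt.py <<'E'
from h import *
O=np.array([572.5,154.6]);A=np.radians(-41.7)
def place(sx,sy,tool_deg,off):
    """TCP xy so that a carton whose centre is at tool x=off lands at slab (sx,sy)"""
    c,s=np.cos(A),np.sin(A);t=np.radians(tool_deg)
    return O+[c*sx-s*sy,s*sx+c*sy]-off*np.array([np.cos(t),np.sin(t)])
E
python3 - <<'E'
from tgt import *
from rig import monitor
s=monitor.sense();p=place(28,64.5,138.3,-23.7);print(p)
plan(s,*p,110,138.3,6)
E
```

```text
[618.61790206 199.89767223]
from [555.1  28.6 297.7] a 89.44
[np.float64(-8.14), np.float64(0.478), np.float64(0.172), np.float64(0.521)]
[np.float64(-8.14), np.float64(0.448), np.float64(0.238), np.float64(0.521)]
[np.float64(-8.14), np.float64(0.41), np.float64(0.299), np.float64(0.521)]
[np.float64(-8.14), np.float64(0.364), np.float64(0.354), np.float64(0.521)]
[np.float64(-8.14), np.float64(0.31), np.float64(0.402), np.float64(0.521)]
[np.float64(-8.14), np.float64(0.25), np.float64(0.442), np.float64(0.521)]
```

Emit:
send_rows --targets '[0,0,-8.1,0.48,0.17,0.52,0,0,0,-8.1,0.45,0.24,0.52,0,0,0,-8.2,0.41,0.3,0.52,0,0,0,-8.2,0.36,0.35,0.52,0,0,0,-8.1,0.31,0.4,0.52,0]'

```text
time_s: 4.95
eef_pos: [608.4, 171.9, 141.1]
ee_rot: [-0.0, 0.42, 0.908, -0.0]
force: [-0.0, 0.1, -2.7]
grip_width: 0.624
grip_force: 63.8
```

Emit:
send_rows --targets '[0,0,-8.1,0.25,0.44,0.52,0,0,0,0,0,0,0,0,0,0,0,0,0,0,0]'

```text
time_s: 5.32
eef_pos: [619.1, 199.4, 112.0]
ee_rot: [0.0, 0.357, 0.934, -0.0]
force: [0.5, 0.1, -2.0]
grip_width: 0.623
grip_force: 64.1
```

Run:
```python
from tgt import *
from rig import monitor
s=monitor.sense();p=place(28,64.5,138.3,-23.7);print(s["force"])
plan(s,*p,33,138.3,4)
```

```text
[ 0.49831428  0.13725821 -1.95875656]
from [619.1 199.4 112. ] a 138.16
[np.float64(-0.03), np.float64(0.003), np.float64(0.0), np.float64(0.329)]
[np.float64(-0.03), np.float64(0.003), np.float64(0.0), np.float64(0.329)]
[np.float64(-0.03), np.float64(0.003), np.float64(0.0), np.float64(0.329)]
[np.float64(-0.03), np.float64(0.003), np.float64(0.0), np.float64(0.329)]
```

Emit:
send_rows --targets '[0,0,-0.1,0.01,0,0.35,0,0,0,0,0,0,0.35,0,0,0,0,0,0,0.35,0,0,0,0,0,0,0.25,0,0,0,0,0,0,0,0]'

```text
time_s: 5.95
eef_pos: [618.3, 200.1, 33.1]
ee_rot: [-0.0, 0.356, 0.935, -0.0]
force: [0.3, -0.0, -1.2]
grip_width: 0.621
grip_force: 64.2
```

Emit:
send_rows --targets '[0,0,0,0,0,0.03,0,0,0,0,0,0,0.03,0,0,0,0,0,0,0,0]'

```text
time_s: 6.32
eef_pos: [618.6, 200.8, 30.0]
ee_rot: [0.0, 0.355, 0.935, 0.0]
force: [0.3, 0.4, -1.5]
grip_width: 0.621
grip_force: 64.2
```

Emit:
send_rows --targets '[0,0,0,0,0,0.02,0,0,0,0,0,0,0.01,0,0,0,0,0,0,0,0]'

```text
time_s: 6.7
eef_pos: [618.7, 200.9, 29.2]
ee_rot: [0.0, 0.355, 0.935, 0.0]
force: [-4.1, -0.8, 7.6]
grip_width: 0.624
grip_force: 65.4
```

Emit:
send_rows --targets '[0,0,0,0,0,0,0.2,0,0,0,0,0,0,0.4,0,0,0,0,0,0,0.8,0,0,0,0,0,0,0.8,0,0,0,0,0,-0.3,0.8]'

```text
time_s: 7.32
eef_pos: [617.7, 200.7, 45.3]
ee_rot: [-0.001, 0.355, 0.935, -0.001]
force: [-0.0, -0.2, -0.2]
grip_width: 0.9
grip_force: 0.0
```

Emit:
send_rows --targets '[0,0,0,0,0,-0.9,0.8,0,0,0,-0.3,-0.6,-0.7,0.8,0,0,0,-0.3,-0.7,-0.7,0.8,0,0,0,-0.2,-0.5,-0.8,0.8,0,0,0,0,0,0,0.8]'

```text
time_s: 7.95
eef_pos: [583.6, 86.4, 237.4]
ee_rot: [0.004, 0.356, 0.934, 0.001]
force: [0.3, 0.8, -0.4]
grip_width: 0.9
grip_force: 0.0
```

Run:
```python
import pickle
from tgt import *
from rig import monitor,eyes
s=monitor.sense();c=eyes.capture("wrist");pickle.dump((c,s),open("w3.pkl","wb"));cv2.imwrite("pics/w3.png",c["img"][:,:,::-1])
m=cmask(c,(573,155,45),150)
n,lab,st,_=cv2.connectedComponentsWithStats(m.astype(np.uint8));print(sorted(st[1:,4])[-4:])
m=np.isin(lab,1+np.nonzero(st[1:,4]>1500)[0]).astype(np.float32)
C=O+[np.cos(A)*28-np.sin(A)*64.5,np.sin(A)*28+np.cos(A)*64.5]
P,f=fitN(c,m,[(509.7,126,-.73),(601,92,.845),(*C,A)]);print(P,f)
o,a,rel=slabframe(P[0],P[1]);print(o,np.degrees(a),rel)
r=np.array([[np.cos(a),np.sin(a)],[-np.sin(a),np.cos(a)]]);print("c3 slab",r@(P[2,:2]-o),np.degrees(P[2,2]-a))
plan(s,470,-360,300,79,10)
```

```text
[np.int32(6), np.int32(15), np.int32(23), np.int32(35968)]
[[509.80527791 126.15665989  -0.72660231]
 [600.97422872  91.07178417   0.8496607 ]
 [637.37423067 185.66095739  -0.71422583]] 0.030174970626831055
[572.41202043 154.29509792] -41.47463677398871 [91.54455021 34.09283534]
c3 slab [27.89962296 66.52455891] 0.552511177146708
from [583.6  86.4 237.4] a 138.25
[np.float64(5.92), np.float64(-0.354), np.float64(-0.681), np.float64(-0.104)]
[np.float64(5.92), np.float64(-0.423), np.float64(-0.641), np.float64(-0.104)]
[np.float64(5.92), np.float64(-0.487), np.float64(-0.594), np.float64(-0.104)]
[np.float64(5.92), np.float64(-0.545), np.float64(-0.541), np.float64(-0.104)]
[np.float64(5.92), np.float64(-0.598), np.float64(-0.481), np.float64(-0.104)]
[np.float64(5.92), np.float64(-0.645), np.float64(-0.417), np.float64(-0.104)]
[np.float64(5.92), np.float64(-0.684), np.float64(-0.348), np.float64(-0.104)]
[np.float64(5.92), np.float64(-0.717), np.float64(-0.276), np.float64(-0.104)]
[np.float64(5.92), np.float64(-0.741), np.float64(-0.2), np.float64(-0.104)]
[np.float64(5.92), np.float64(-0.758), np.float64(-0.123), np.float64(-0.104)]
```

View pics/w3.png

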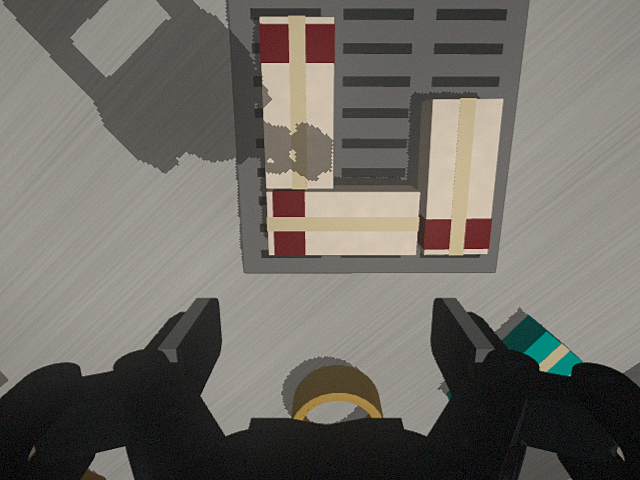

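Carton_3 lies flat beside carton_2 in the view: carton_3 at (465,175), carton_2 at (343,223), carton_1 at (297,100). It measures slab (27.9, 66.5), which is within limits with a gap of about 5 mm, and I'll tighten it later if needed. Next I'll move to carton_4.

Emit:
send_rows --targets '[0,0,5.9,-0.37,-0.71,-0.14,1,0,0,5.9,-0.44,-0.67,-0.14,1,0,0,5.9,-0.51,-0.62,-0.14,1,0,0,5.9,-0.57,-0.56,-0.14,1,0,0,5.9,-0.62,-0.5,-0.14,1]'

```text
time_s: 8.62
eef_pos: [524.0, -145.3, 273.5]
ee_rot: [-0.001, 0.582, 0.813, -0.0]
force: [1.1, 0.2, 0.1]
grip_width: 0.999
grip_force: 0.0
```

Emit:
send_rows --targets '[0,0,6,-0.67,-0.43,-0.14,1,0,0,6,-0.71,-0.36,-0.14,1,0,0,6,-0.75,-0.29,-0.14,1,0,0,5.9,-0.77,-0.21,-0.14,1,0,0,5.9,-0.79,-0.13,-0.14,1]'

```text
time_s: 9.25
eef_pos: [465.7, -377.9, 315.3]
ee_rot: [-0.001, 0.772, 0.636, 0.0]
force: [0.4, 1.0, 0.0]
grip_width: 0.999
grip_force: 0.0
```

Emit:
send_rows --targets '[0,0,0,0,0,0,1]'

```text
time_s: 9.38
eef_pos: [465.1, -379.2, 314.8]
ee_rot: [-0.001, 0.772, 0.635, -0.0]
force: [0.6, 0.1, 0.1]
grip_width: 1.0
grip_force: 0.0
```

Run:
```python
import pickle
from tgt import *
from rig import monitor,eyes
s=monitor.sense();c=eyes.capture("wrist");cv2.imwrite("pics/w4.png",c["img"][:,:,::-1])
x,f=fit([(c,cmask(c,(464,-357,18),85))],(464,-357,1.38),124,54,0,36);print(x,np.degrees(x[2]),f)
p=x[:2]-24*np.array([np.cos(x[2]),np.sin(x[2])]);print(s["time_s"])
plan(s,*p,3,np.degrees(x[2]),7)
```

```text
[ 465.49789657 -356.72915039    1.39091913] 79.69379555942848 0.028927627950906754
9.375
from [ 465.1 -379.2  314.8] a 78.87
[np.float64(-0.12), np.float64(-0.004), np.float64(-0.009), np.float64(0.742)]
[np.float64(-0.12), np.float64(-0.004), np.float64(-0.009), np.float64(0.742)]
[np.float64(-0.12), np.float64(-0.004), np.float64(-0.009), np.float64(0.742)]
[np.float64(-0.12), np.float64(-0.004), np.float64(-0.009), np.float64(0.742)]
[np.float64(-0.12), np.float64(-0.004), np.float64(-0.009), np.float64(0.742)]
[np.float64(-0.12), np.float64(-0.004), np.float64(-0.009), np.float64(0.742)]
[np.float64(-0.12), np.float64(-0.004), np.float64(-0.009), np.float64(0.742)]
```

Emit:
send_rows --targets '[0,0,-0.8,-0.03,-0.06,0.85,1,0,0,0,0,0,0.85,1,0,0,0,0,0,0.85,1,0,0,0,0,0,0.85,1,0,0,0,0,0,0.85,1]'

```text
time_s: 10.05
eef_pos: [462.5, -376.3, 59.1]
ee_rot: [-0.0, 0.766, 0.643, 0.0]
force: [0.5, -1.5, -0.8]
grip_width: 0.996
grip_force: 0.0
```

Emit:
send_rows --targets '[0,0,0,0,0,0.5,1,0,0,0,0,0,0.4,1,0,0,0,0,0,0,1]'

```text
time_s: 10.42
eef_pos: [461.8, -375.9, 5.2]
ee_rot: [-0.002, 0.766, 0.643, 0.0]
force: [-0.3, -0.3, -0.3]
grip_width: 1.0
grip_force: 0.0
```

Emit:
send_rows --targets '[0,0,0,0,0,0,0.2,0,0,0,0,0,0,0,0,0,0,0,0,0,0,0,0,0,0,0,0,0]'

```text
time_s: 10.92
eef_pos: [462.5, -378.6, 8.4]
ee_rot: [0.001, 0.767, 0.642, 0.0]
force: [0.5, 1.3, 5.9]
grip_width: 0.619
grip_force: 64.5
```

Emit:
send_rows --targets '[0,0,0,0,0,-0.4,0,0,0,0,0,0,-0.8,0,0,0,0,0,0,-0.9,0,0,0,0,0.3,0,-0.6,0,0,0,0,0,0,0,0]'

```text
time_s: 11.55
eef_pos: [466.0, -360.5, 171.8]
ee_rot: [0.003, 0.766, 0.642, 0.0]
force: [-0.4, -1.5, -2.2]
grip_width: 0.621
grip_force: 64.1
```

Run:
```python
import pickle
from tgt import *
from rig import monitor,eyes
s=monitor.sense();c=eyes.capture("wrist");cv2.imwrite("pics/w5.png",c["img"][:,:,::-1])
p=place(-63.5,28.5,48.3,22.1);print(p,s["eef_pos"],s["grip_width"],s["time_s"])
plan(s,*p,150,48.3,12)
```

```text
[529.34594969 201.62061189] [ 465.96400819 -360.45507582  171.83185775] 0.6214862869292858 11.55
from [ 466.  -360.5  171.8] a 79.95
[np.float64(2.64), np.float64(0.784), np.float64(-0.05), np.float64(0.03)]
[np.float64(2.64), np.float64(0.781), np.float64(-0.086), np.float64(0.03)]
[np.float64(2.64), np.float64(0.776), np.float64(-0.121), np.float64(0.03)]
[np.float64(2.64), np.float64(0.77), np.float64(-0.157), np.float64(0.03)]
[np.float64(2.64), np.float64(0.762), np.float64(-0.192), np.float64(0.03)]
[np.float64(2.64), np.float64(0.752), np.float64(-0.227), np.float64(0.03)]
[np.float64(2.64), np.float64(0.741), np.float64(-0.261), np.float64(0.03)]
[np.float64(2.64), np.float64(0.728), np.float64(-0.295), np.float64(0.03)]
[np.float64(2.64), np.float64(0.714), np.float64(-0.328), np.float64(0.03)]
[np.float64(2.64), np.float64(0.698), np.float64(-0.361), np.float64(0.03)]
[np.float64(2.64), np.float64(0.68), np.float64(-0.393), np.float64(0.03)]
[np.float64(2.64), np.float64(0.662), np.float64(-0.424), np.float64(0.03)]
```

View pics/w5.png

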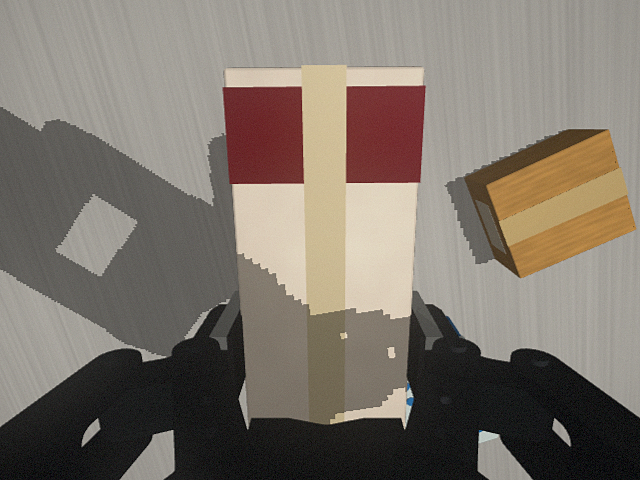

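The held carton_4's front top edge is at row 68, columns 224–424, aligned with the tool; I'll compute its offset while moving on.

Run:
```python
from tgt import *
from rig import monitor,eyes
from scipy.optimize import brentq
s=monitor.sense();c=eyes.capture("wrist");p=s["eef_pos"];q=s["ee_rot"];a=2*np.arctan2(q[2],q[1])
tx=np.array([np.cos(a),np.sin(a),0]);ty=np.array([np.sin(a),-np.cos(a),0])
for r,c0,c1 in((68,224,424),(183,232,417),(410,244.5,406.5)):
    f=lambda z:np.linalg.norm(np.diff(back(c,[(c0,r),(c1,r)],z),axis=0))-54
    z=brentq(f,p[2]-40,p[2]+80);e=back(c,[(c0,r),(c1,r)],z)-p;print(r,"dz",z-p[2],"tx",e@tx,"ty",e@ty)
for dz in(27.6,30.8):
    e=back(c,[(224,68),(424,68)],p[2]+dz)-p;print(dz,e@tx)
```

```text
68 dz 25.952682418805864 tx [83.51215754 83.54035576] ty [-26.68866046  27.31133218]
183 dz 25.465704026569227 tx [52.45330253 52.45905088] ty [-26.57091625  27.42908345]
410 dz 29.057714802674752 tx [-22.60857029 -22.65902607] ty [-26.27184325  27.72813318]
27.6 [83.29000768 83.3178077 ]
30.8 [82.85847004 82.88549653]
```

Emit:
send_rows --targets '[0,0,2.6,0.78,-0.05,0.03,0,0,0,2.6,0.78,-0.09,0.03,0,0,0,2.6,0.78,-0.12,0.03,0,0,0,2.7,0.77,-0.16,0.03,0,0,0,2.7,0.76,-0.19,0.03,0]'

```text
time_s: 12.28
eef_pos: [490.5, -125.0, 158.0]
ee_rot: [-0.001, 0.836, 0.549, -0.001]
force: [-0.4, 0.7, -2.2]
grip_width: 0.622
grip_force: 64.0
```

Emit:
send_rows --targets '[0,0,2.6,0.75,-0.23,0.03,0,0,0,2.6,0.74,-0.26,0.03,0,0,0,2.6,0.73,-0.3,0.03,0,0,0,2.7,0.71,-0.33,0.03,0,0,0,2.7,0.7,-0.36,0.03,0]'

```text
time_s: 12.9
eef_pos: [516.7, 108.9, 149.0]
ee_rot: [-0.001, 0.894, 0.449, -0.002]
force: [0.2, -0.1, -1.8]
grip_width: 0.621
grip_force: 64.0
```

Emit:
send_rows --targets '[0,0,2.6,0.68,-0.39,0.03,0,0,0,2.6,0.66,-0.42,0.03,0,0,0,0,0,0,0,0,0,0,0,0,0,0,0]'

```text
time_s: 13.4
eef_pos: [527.8, 200.5, 145.8]
ee_rot: [-0.0, 0.913, 0.409, -0.001]
force: [0.2, -0.3, -2.6]
grip_width: 0.62
grip_force: 64.0
```

Run:
```python
from tgt import *
from rig import monitor
s=monitor.sense();p=place(-64.5,28.5,48.3,21.3)
plan(s,*p,35,48.3,4)
```

```text
from [527.8 200.5 145.8] a 48.29
[np.float64(-0.0), np.float64(0.011), np.float64(-0.003), np.float64(0.462)]
[np.float64(-0.0), np.float64(0.011), np.float64(-0.003), np.float64(0.462)]
[np.float64(-0.0), np.float64(0.011), np.float64(-0.003), np.float64(0.462)]
[np.float64(-0.0), np.float64(0.011), np.float64(-0.003), np.float64(0.462)]
```

Emit:
send_rows --targets '[0,0,0,0.01,-0.01,0.46,0,0,0,0,0.01,0,0.46,0,0,0,0,0.01,0,0.46,0,0,0,0,0.01,0,0.35,0,0,0,0,0,0,0,0]'

```text
time_s: 14.02
eef_pos: [528.5, 202.0, 41.9]
ee_rot: [-0.0, 0.913, 0.408, -0.002]
force: [0.3, -0.4, -1.8]
grip_width: 0.622
grip_force: 63.8
```

Run:
```python
from tgt import *
from rig import monitor
s=monitor.sense();p=place(-64.5,28.5,48.3,21.3);print(s["force"])
plan(s,*p,35,48.3,1)
```

```text
[ 0.34590408 -0.40832983 -1.83282507]
from [528.5 202.   41.9] a 48.2
[np.float64(-0.1), np.float64(0.018), np.float64(-0.001), np.float64(0.115)]
```

Emit:
send_rows --targets '[0,0,0,0,0,0.04,0,0,0,0,0,0,0.03,0,0,0,0,0,0,0,0]'

```text
time_s: 14.4
eef_pos: [529.5, 203.3, 39.7]
ee_rot: [0.0, 0.913, 0.409, 0.0]
force: [-1.0, 0.3, -2.4]
grip_width: 0.619
grip_force: 63.8
```

Emit:
send_rows --targets '[0,0,0,0,0,0.04,0,0,0,0,0,0,0.03,0,0,0,0,0,0,0,0]'

```text
time_s: 14.78
eef_pos: [529.3, 203.4, 34.9]
ee_rot: [-0.0, 0.913, 0.409, -0.0]
force: [0.1, 0.2, -1.7]
grip_width: 0.623
grip_force: 63.8
```

Emit:
send_rows --targets '[0,0,0,0,0,0.02,0,0,0,0,0,0,0,0]'

```text
time_s: 15.02
eef_pos: [529.3, 203.4, 33.8]
ee_rot: [-0.0, 0.913, 0.409, -0.0]
force: [0.3, 0.0, -1.9]
grip_width: 0.618
grip_force: 63.8
```

Emit:
send_rows --targets '[0,0,0,0,0,0.02,0,0,0,0,0,0,0,0]'

```text
time_s: 15.28
eef_pos: [529.3, 203.4, 32.6]
ee_rot: [-0.0, 0.913, 0.409, -0.0]
force: [-0.3, 0.9, -2.2]
grip_width: 0.619
grip_force: 63.8
```

Emit:
send_rows --targets '[0,0,0,0,0,0.02,0,0,0,0,0,0,0,0]'

```text
time_s: 15.52
eef_pos: [529.4, 203.4, 32.4]
ee_rot: [0.0, 0.913, 0.409, 0.0]
force: [-3.3, -1.0, 6.0]
grip_width: 0.626
grip_force: 64.9
```

Emit:
send_rows --targets '[0,0,0,0,0,0,0.2,0,0,0,0,0,0,0.4,0,0,0,0,0,0,0.8,0,0,0,0,0,0,0.8,0,0,0,0,0,-0.3,0.8]'

```text
time_s: 16.15
eef_pos: [528.7, 203.2, 49.2]
ee_rot: [-0.0, 0.913, 0.409, -0.001]
force: [-0.1, -0.2, 0.2]
grip_width: 0.902
grip_force: 0.0
```

Emit:
send_rows --targets '[0,0,0,0,0,-0.9,0.8,0,0,0,-0.6,0.3,-0.7,0.8,0,0,0,-0.7,0.4,-0.7,0.8,0,0,0,-0.6,0.3,-0.7,0.8,0,0,0,0,0,-0.5,0.8]'

```text
time_s: 16.77
eef_pos: [498.2, 77.5, 261.9]
ee_rot: [0.001, 0.913, 0.408, 0.001]
force: [0.6, 0.6, -0.1]
grip_width: 0.903
grip_force: 0.0
```

Emit:
send_rows --targets '[0,0,0,0,0,0,0.8]'

```text
time_s: 16.9
eef_pos: [499.2, 79.1, 261.8]
ee_rot: [0.001, 0.913, 0.409, 0.003]
force: [0.3, -0.0, -0.4]
grip_width: 0.9
grip_force: 0.0
```

```bash
cat > chk.py <<'E'
import sys,pickle
from tgt import *
from rig import monitor,eyes
def check(name):
    s=monitor.sense();c=eyes.capture("wrist");pickle.dump((c,s),open(name+".pkl","wb"));cv2.imwrite(f"pics/{name}.png",c["img"][:,:,::-1])
    m=cmask(c,(573,155,45),150)
    n,lab,st,_=cv2.connectedComponentsWithStats(m.astype(np.uint8))
    m=np.isin(lab,1+np.nonzero(st[1:,4]>1500)[0]).astype(np.float32)
    w=lambda x,y:O+[np.cos(A)*x-np.sin(A)*y,np.sin(A)*x+np.cos(A)*y]
    P,f=fitN(c,m,[(509.8,126.1,-.727),(601,91.1,.847),(*w(28,66.5),A+.01),(*w(-64,28.5),A+1.5708)]);print(P.round(3).tolist(),f)
    rel=lambda i,j:np.array([[np.cos(P[i,2]),np.sin(P[i,2])],[-np.sin(P[i,2]),np.cos(P[i,2])]])@(P[j,:2]-P[i,:2])
    print("c2 in c1 91,35:",rel(0,1),"c3 in c2 91,35:",rel(1,2),"c4 in c1 -35,91:",rel(0,3),"c3 in c4 35,-91:",rel(3,2))
    print("yaws",np.degrees(P[:,2]-P[0,2]),"shaft mid",P[0,:2]+np.array([[np.cos(P[0,2]),-np.sin(P[0,2])],[np.sin(P[0,2]),np.cos(P[0,2])]])@[28,63],s["time_s"],s["eef_pos"])
    return s
E
python3 -c "
from chk import *
s=check('w6');plan(s,598,-165,250,90,8)"
```

```text
[[509.624, 126.625, -0.736], [600.943, 90.994, 0.855], [633.744, 183.635, -0.646], [544.001, 219.041, 0.852]] 0.036262691020965576
c2 in c1 91,35: [91.6084637 34.8791868] c3 in c2 91,35: [91.43199128 36.03178145] c4 in c1 -35,91: [-36.54489248  91.58042023] c3 in c4 35,-91: [ 32.46327142 -90.84919972]
yaws [ 0.         91.15239938  5.15840635 90.96429211] shaft mid [572.66468309 154.53315039] 16.9 [499.19821424  79.14908931 261.78531841]
from [499.2  79.1 261.8] a 48.24
[np.float64(-5.22), np.float64(-0.242), np.float64(0.492), np.float64(0.025)]
[np.float64(-5.22), np.float64(-0.286), np.float64(0.468), np.float64(0.025)]
[np.float64(-5.22), np.float64(-0.328), np.float64(0.44), np.float64(0.025)]
[np.float64(-5.22), np.float64(-0.366), np.float64(0.409), np.float64(0.025)]
[np.float64(-5.22), np.float64(-0.402), np.float64(0.374), np.float64(0.025)]
[np.float64(-5.22), np.float64(-0.434), np.float64(0.335), np.float64(0.025)]
[np.float64(-5.22), np.float64(-0.463), np.float64(0.295), np.float64(0.025)]
[np.float64(-5.22), np.float64(-0.488), np.float64(0.251), np.float64(0.025)]
```

View pics/w6.png

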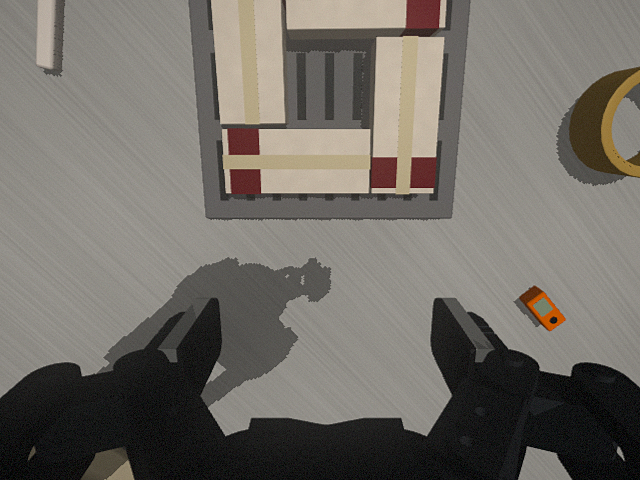

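The layer looks closed with an open shaft at (330,85): carton_1 is at (297,160), carton_2 at (407,115), carton_4 at (250,60), and carton_3 is cut by the top edge, so its fit isn't valid here. The logger is at (542,308). Next I'll fetch the logger.

Emit:
send_rows --targets '[0,0,-5.2,-0.24,0.49,0.03,1,0,0,-5.2,-0.29,0.47,0.03,1,0,0,-5.2,-0.33,0.44,0.03,1,0,0,-5.2,-0.37,0.41,0.03,1,0,0,-5.2,-0.4,0.37,0.03,1]'

```text
time_s: 17.58
eef_pos: [560.0, -73.8, 248.5]
ee_rot: [-0.001, 0.796, 0.605, -0.001]
force: [0.3, -0.0, -0.1]
grip_width: 0.997
grip_force: 0.0
```

Emit:
send_rows --targets '[0,0,-5.2,-0.43,0.33,0.03,1,0,0,-5.2,-0.46,0.3,0.03,1,0,0,-5.3,-0.49,0.25,0.03,1,0,0,0,0,0,0,1,0,0,0,0,0,0,1]'

```text
time_s: 18.2
eef_pos: [596.7, -163.7, 243.5]
ee_rot: [-0.001, 0.707, 0.707, -0.0]
force: [0.4, 0.9, -0.4]
grip_width: 1.0
grip_force: 0.0
```

```bash
cat > lg.py <<'E'
from h import *
from rig import monitor,eyes
def logfit(c,p0,z0=0):
    hsv=cv2.cvtColor(c["img"],cv2.COLOR_RGB2HSV);m=((hsv[...,1]>150)&(hsv[...,0]<16)).astype(np.uint8)
    q=cmask(c,(p0[0],p0[1],z0+10),45)*0+1
    u=proj(c,[p0[0],p0[1],z0+10])[0];yy,xx=np.mgrid[:480,:640];m[np.hypot(xx-u[0],yy-u[1])>90]=0
    h=cv2.convexHull(np.argwhere(m)[:,::-1].astype(np.int32));M=np.zeros((480,640),np.uint8);cv2.fillConvexPoly(M,h,1)
    return fit([(c,M.astype(np.float32))],p0,44,22,z0,z0+20)
E
python3 -c "
from lg import *
s=monitor.sense();c=eyes.capture('wrist')
x,f=logfit(c,(597,-163,1.57));print(x,np.degrees(x[2]),f)
plan(s,x[0],x[1],3,np.degrees(x[2]),5)"
```

```text
[ 595.39733336 -163.34103674    1.57732089] 90.37382992353562 0.08361794054508209
from [ 596.7 -163.7  243.5] a 89.97
[np.float64(-0.08), np.float64(0.001), np.float64(-0.004), np.float64(0.802)]
[np.float64(-0.08), np.float64(0.001), np.float64(-0.004), np.float64(0.802)]
[np.float64(-0.08), np.float64(0.001), np.float64(-0.004), np.float64(0.802)]
[np.float64(-0.08), np.float64(0.001), np.float64(-0.004), np.float64(0.802)]
[np.float64(-0.08), np.float64(0.001), np.float64(-0.004), np.float64(0.802)]
```

Emit:
send_rows --targets '[0,0,0,0.01,-0.02,0.9,1,0,0,0,0,0,0.9,1,0,0,0,0,0,0.9,1,0,0,0,0,0,0.8,0.6,0,0,0,0,0,0.45,0.2]' --newtons 30

```text
time_s: 18.88
eef_pos: [594.6, -162.4, 4.8]
ee_rot: [-0.001, 0.707, 0.707, -0.0]
force: [0.1, -0.0, -0.2]
grip_width: 0.615
grip_force: 0.0
```

Emit:
send_rows --targets '[0,0,0,0,0,0,0,0,0,0,0,0,0,-0.3,0,0,0,0,0,0,-0.7,0,0,0,0,0,0,-0.7,0,0,0,0,0,0,-0.7]'

```text
time_s: 19.5
eef_pos: [596.7, -164.2, 9.1]
ee_rot: [0.001, 0.707, 0.707, 0.001]
force: [-0.3, 1.7, 7.4]
grip_width: 0.249
grip_force: 31.2
```

Emit:
send_rows --targets '[0,0,0,0,0,-0.3,-0.7,0,0,0,0,0,-0.7,-0.7,0,0,0,0.3,0,-0.8,-0.7,0,0,0,0.5,-0.1,-0.8,-0.7,0,0,0,0.6,-0.1,-0.8,-0.7]'

```text
time_s: 20.12
eef_pos: [583.2, -79.4, 214.1]
ee_rot: [0.001, 0.708, 0.707, 0.0]
force: [0.9, 0.4, -0.6]
grip_width: 0.244
grip_force: 30.3
```

Emit:
send_rows --targets '[0,0,0,0.6,-0.1,-0.8,-0.7,0,0,0,0.6,-0.1,-0.8,-0.7,0,0,0,0.6,-0.1,-0.6,-0.7,0,0,0,0.5,-0.1,-0.5,-0.7,0,0,0,0,0,0,-0.7]'

```text
time_s: 20.75
eef_pos: [559.4, 59.6, 376.7]
ee_rot: [0.002, 0.706, 0.708, 0.002]
force: [-0.1, -1.2, -0.3]
grip_width: 0.248
grip_force: 30.4
```

Emit:
send_rows --targets '[0,0,0,0,0,0,-0.7]'

```text
time_s: 20.88
eef_pos: [559.5, 57.5, 372.6]
ee_rot: [-0.0, 0.707, 0.707, -0.0]
force: [0.9, -1.0, -1.0]
grip_width: 0.248
grip_force: 30.4
```

```bash
python3 -c "
from chk import *
s=check('w7');print(s['grip_width'])"
```

```text
[[509.654, 126.052, -0.727], [601.449, 91.709, 0.85], [637.531, 185.275, -0.707], [543.93, 218.922, 0.843]] 0.04340076819062233
c2 in c1 91,35: [91.42023063 35.3277322 ] c3 in c2 91,35: [94.12093964 34.60725679] c4 in c1 -35,91: [-36.09151787  92.18022245] c3 in c4 35,-91: [ 37.12060279 -92.27912587]
yaws [ 0.         90.36316232  1.12931899 89.95443569] shaft mid [572.4390014  154.52927438] 20.875 [559.47093421  57.45224663 372.63232619]
0.2481445413088375
```

View pics/w7.png

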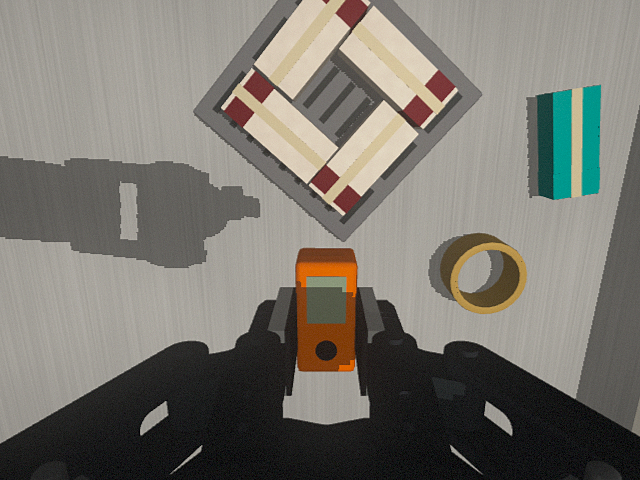

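All four cartons are square round an open shaft at (337,100), and the held logger is centred and face up at (326,315). Every joint is within its limits, with carton_3's joint at about 94 mm against a limit of 97. Next I'll take the logger over the shaft.

```bash
python3 -c "
import pickle
from h import *
from rig import monitor
c,s0=pickle.load(open('w7.pkl','rb'));s=monitor.sense();p=s['eef_pos']
for r in (262,371): e=back(c,[(297,r),(356,r)],p[2]+11)-p;print(e)
plan(s,572.6,154.9,130,48.3,6)"
```

```text
[[-9.16549418 23.19866594 11.        ]
 [11.33144347 23.19485768 11.        ]]
[[-10.00656766 -20.006997    11.        ]
 [ 12.18572249 -20.00788525  11.        ]]
from [559.5  57.2 372.2] a 89.93
[np.float64(6.94), np.float64(0.271), np.float64(0.036), np.float64(0.673)]
[np.float64(6.94), np.float64(0.274), np.float64(0.003), np.float64(0.673)]
[np.float64(6.94), np.float64(0.272), np.float64(-0.03), np.float64(0.673)]
[np.float64(6.94), np.float64(0.267), np.float64(-0.063), np.float64(0.673)]
[np.float64(6.94), np.float64(0.257), np.float64(-0.095), np.float64(0.673)]
[np.float64(6.94), np.float64(0.244), np.float64(-0.125), np.float64(0.673)]
```

Emit:
send_rows --targets '[0,0,6.9,0.27,0.03,0.67,-0.7,0,0,6.9,0.27,0,0.67,-0.7,0,0,7,0.27,-0.03,0.67,-0.7,0,0,7,0.26,-0.06,0.67,-0.7,0,0,6.9,0.25,-0.1,0.67,-0.7]'

```text
time_s: 21.55
eef_pos: [569.1, 137.8, 169.8]
ee_rot: [-0.0, 0.887, 0.462, -0.001]
force: [0.5, -0.7, -1.7]
grip_width: 0.247
grip_force: 30.3
```

Emit:
send_rows --targets '[0,0,6.9,0.24,-0.13,0.67,-0.7,0,0,0,0,0,0,-0.7,0,0,0,0,0,0,-0.7]'

```text
time_s: 21.92
eef_pos: [572.0, 153.7, 133.2]
ee_rot: [0.0, 0.912, 0.41, 0.001]
force: [0.3, -0.3, -0.2]
grip_width: 0.244
grip_force: 30.3
```

```bash
python3 -c "
from h import *
from rig import monitor
s=monitor.sense()
plan(s,571.5,153.8,40,48.3,4)"
```

```text
from [572.  153.7 133.2] a 48.46
[np.float64(0.04), np.float64(-0.001), np.float64(-0.002), np.float64(0.388)]
[np.float64(0.04), np.float64(-0.001), np.float64(-0.002), np.float64(0.388)]
[np.float64(0.04), np.float64(-0.001), np.float64(-0.002), np.float64(0.388)]
[np.float64(0.04), np.float64(-0.001), np.float64(-0.002), np.float64(0.388)]
```

Emit:
send_rows --targets '[0,0,0,0,0,0.4,-0.7,0,0,0,0,0,0.4,-0.7,0,0,0,0,0,0.4,-0.7,0,0,0,0,0,0.3,-0.7,0,0,0,0,0,0,-0.7]'

```text
time_s: 22.55
eef_pos: [571.3, 154.2, 41.8]
ee_rot: [-0.0, 0.912, 0.41, -0.0]
force: [0.2, -0.3, 0.6]
grip_width: 0.248
grip_force: 30.4
```

Emit:
send_rows --targets '[0,0,0,0,0,0.04,-0.7,0,0,0,0,0,0.03,-0.7,0,0,0,0,0,0,-0.7]'

```text
time_s: 22.92
eef_pos: [571.5, 154.7, 38.0]
ee_rot: [0.0, 0.912, 0.41, 0.0]
force: [0.8, -0.4, -0.3]
grip_width: 0.246
grip_force: 30.4
```

Emit:
send_rows --targets '[0,0,0,0,0,0.03,-0.7,0,0,0,0,0,0,-0.7]'

```text
time_s: 23.18
eef_pos: [571.2, 154.7, 35.8]
ee_rot: [-0.0, 0.912, 0.41, -0.0]
force: [-0.7, -0.6, 0.2]
grip_width: 0.249
grip_force: 30.4
```

Emit:
send_rows --targets '[0,0,0,0,0,0.03,-0.7,0,0,0,0,0,0,-0.7]'

```text
time_s: 23.42
eef_pos: [571.2, 154.7, 33.9]
ee_rot: [-0.0, 0.912, 0.41, -0.0]
force: [-0.1, -0.4, 0.5]
grip_width: 0.249
grip_force: 30.4
```

Emit:
send_rows --targets '[0,0,0,0,0,0.02,-0.7,0,0,0,0,0,0,-0.7]'

```text
time_s: 23.68
eef_pos: [571.4, 154.7, 33.1]
ee_rot: [0.0, 0.912, 0.41, 0.0]
force: [-1.0, 0.2, 2.2]
grip_width: 0.247
grip_force: 30.6
```

Emit:
send_rows --targets '[0,0,0,0,0,0,-0.4,0,0,0,0,0,0,-0.25,0,0,0,0,0,0,-0.25,0,0,0,0,0,-0.2,-0.25,0,0,0,0,0,-0.6,-0.25]'

```text
time_s: 24.3
eef_pos: [570.5, 154.6, 80.7]
ee_rot: [-0.001, 0.912, 0.41, -0.001]
force: [0.1, -0.4, 0.7]
grip_width: 0.373
grip_force: 0.0
```

Emit:
send_rows --targets '[0,0,0,0,0,-0.9,-0.25,0,0,0,-0.4,0,-0.8,0,0,0,0,-0.6,0,-0.8,0,0,0,0,-0.6,0,-0.8,0,0,0,0,-0.6,0,-0.8,0]'

```text
time_s: 24.92
eef_pos: [482.4, 55.3, 329.4]
ee_rot: [0.0, 0.912, 0.41, 0.001]
force: [0.7, 0.1, 0.9]
grip_width: 0.497
grip_force: 0.0
```

Emit:
send_rows --targets '[0,0,0,-0.1,0,-0.6,0,0,0,0,0,0,0,0,0,0,0,0,0,0,0]'

```text
time_s: 25.3
eef_pos: [479.4, 51.6, 362.4]
ee_rot: [-0.0, 0.912, 0.41, -0.0]
force: [-0.5, 0.7, -0.4]
grip_width: 0.5
grip_force: 0.0
```

```bash
python3 -c "
from chk import *
from lg import logfit
s=check('w8');c,_=pickle.load(open('w8.pkl','rb'))
x,f=logfit(c,(572.5,154.6,np.radians(48.3)),24);print('log',x,np.degrees(x[2]),f)
d=x[:2]-[509.65,126.1];a=-.73;print('in c1',np.cos(a)*d[0]+np.sin(a)*d[1],-np.sin(a)*d[0]+np.cos(a)*d[1])
T=eyes.capture('top');m=cmask(T,(573,155,45),150)
w=lambda x,y:O+[np.cos(A)*x-np.sin(A)*y,np.sin(A)*x+np.cos(A)*y]
# red-free check in top: holes excluded from the mask by fit
P,f=fitN(T,m,[(509.8,126.1,-.727),(601,91.1,.847),(*w(28,66.5),A+.01),(*w(-64,28.5),A+1.5708)]);print(P,f)"
```

```text
[[509.18, 126.139, -0.712], [600.511, 90.815, 0.857], [630.544, 180.014, -0.699], [542.797, 217.803, 0.855]] 0.05735354498028755
c2 in c1 91,35: [92.22580673 32.91978422] c3 in c2 91,35: [87.07964535 35.71488438] c4 in c1 -35,91: [-34.42907978  91.36120809] c3 in c4 35,-91: [ 29.05819277 -91.01212368]
yaws [ 0.         89.88046063  0.74497006 89.78253266] shaft mid [571.53533946 155.5464641 ] 25.3 [479.411734    51.64914988 362.42959992]
log [623.91848629 123.07427893   1.47786312] 84.67531959750002 0.9165471196174622
in c1 87.16771248693134 73.94749385828221
[[506.5119108  125.94537607  -0.68175946]
 [598.77468419  92.35380213   0.85547108]
 [636.05111489 186.21080557  -0.68007888]
 [544.45052556 219.89366343   0.86190506]] 0.36726534366607666
```

View pics/w8.png

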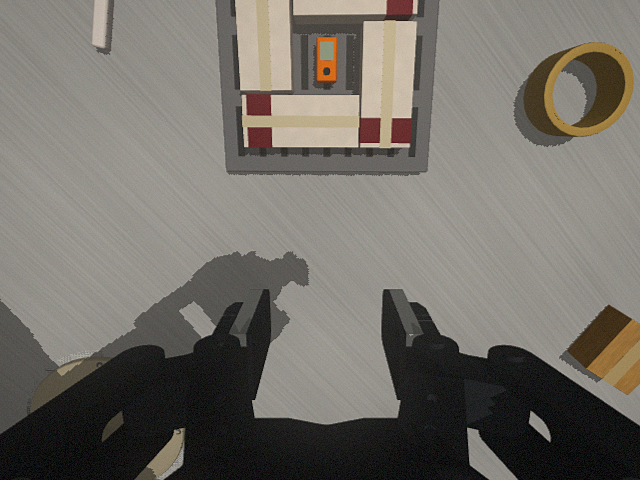

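The logger sits face up in the middle of the shaft at (326,60), clear of all cartons, and the bystanders are untouched. Carton_3 is again cut by the image edge, so I'll shift forward and measure numerically.

Emit:
send_rows --targets '[0,0,0,0.6,0,0,0,0,0,0,0.7,0,0,0,0,0,0,0,0,0,0,0,0,0,0,0,0,0]'

```text
time_s: 25.9
eef_pos: [531.2, 109.8, 362.2]
ee_rot: [-0.0, 0.912, 0.41, -0.001]
force: [-0.3, 0.7, -0.3]
grip_width: 0.501
grip_force: 0.0
```

```bash
sed -i 's/hsv\[...,0\]<16)/hsv[...,0]<16)\&(hsv[...,0]>3)\&(hsv[...,2]>110)/; s/>90\]=0/>60]=0/' lg.py
python3 - <<'E'
import chk
from chk import *
from lg import logfit
cm=chk.cmask
def cm2(c,p,r):
    m=cm(c,p,r)
    w=np.zeros(m.shape,np.uint8);cv2.fillConvexPoly(w,cv2.convexHull(proj(c,box(572.4,154.6,A,60,60,24,24)).astype(np.int32)),1)
    w2=np.zeros(m.shape,np.uint8);cv2.fillConvexPoly(w2,cv2.convexHull(proj(c,box(572.4,154.6,A+1.5708,46,24,24,46)).astype(np.int32)),1)
    m[w2>0]=0;return m
chk.cmask=cm2
s=check('w9');c,_=pickle.load(open('w9.pkl','rb'))
x,f=logfit(c,(572.5,154.6,np.radians(48.3)),24);print('log',x,np.degrees(x[2]),f)
d=x[:2]-[509.65,126.1];a=-.73;print('in c1',np.cos(a)*d[0]+np.sin(a)*d[1],-np.sin(a)*d[0]+np.cos(a)*d[1])
m=cm2(c,(573,155,45),150);ys,xs=np.nonzero(m);print(ys.min(),ys.max())
E
```

```text
[[509.685, 126.571, -0.726], [601.714, 91.731, 0.847], [637.322, 185.416, -0.713], [544.26, 219.511, 0.854]] 0.06802085041999817
c2 in c1 91,35: [91.96197333 35.01873841] c3 in c2 91,35: [93.77899929 35.35898023] c4 in c1 -35,91: [-35.82085894  92.46725658] c3 in c4 35,-91: [ 35.46632559 -92.54796142]
yaws [ 0.         90.11262567  0.74677883 90.49266824] shaft mid [572.44140378 155.1119869 ] 25.9 [531.19895281 109.76846767 362.19222631]
log [573.22548602 155.42808332   0.84179836] 48.23149323884662 0.017646145075559616
in c1 27.816816583036598 64.2510981145992
39 220
```

Everything is within limits with 3 mm or more to spare, and the logger is 1.3 mm from the shaft centre. I'm handing in.

```bash
python3 -c "
from rig import job
print(job.finish_job())"
```

```text
the job is handed in; nothing more can be done
None
```

The job is handed in: the pinwheel is closed with all four cartons square, every joint is 3 mm or more inside its limit by the last camera fit, and the logger sits face up about 1 mm from the shaft centre, though no verdict came back.

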